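Clip the guard cover onto a shock absorber's head

ROBOT

A 7-joint arm with a two-finger parallel gripper is mounted at the origin on the work surface. World frame = base frame: x ahead of the robot, y to its left, z up, the work surface at z = 0. Lengths are in m, angles in rad, forces in N, time in s.
With the tool pointing down it reaches from about 0.4 to 0.875 m from the base axis. Payload 19.3 kg.
Tool frame: the origin (TCP) lies at the very end of the fingers, on their centre line; the grasp point (between the pads) lies 19 mm behind it; z points along the fingers, y is the line along which they close (so a half turn about z gives the same grasp; the last joint's range is limited). The gripper opens to 85 mm and grips with 20 to 120 N. Pads are 22 mm wide; open, the fingers measure 114 mm over their backs; the gripper's body (76 mm by 85 mm) begins 54 mm behind the grasp point. The pads swing forward as they close: fully open they stand 13 mm farther back than shut.
Start: joints at [-1.366, 0.521, -0.036, 1.599, 0.021, 1.021, -0.113], TCP at [0.17, 0.602, 0.231] pointing down, gripper open.
Joint ranges: [-2.91, 2.91], [-0.3, 2.13], [-1.5, 1.42], [0.17, 2.43], [-1.26, 4.41], [0.16, 1.93], [-2.52, 2.52]. Speed limits (rad/s): [1.89, 1.89, 2.39, 2.39, 3.01, 3.01, 3.01].

INTERFACE

Orientations are given as [roll, pitch, yaw] about the fixed x, y, z axes, in that order (R = Rz(yaw) Ry(pitch) Rx(roll)).
In Python, from workcell import bot gives the robot as it stands.
- The arm moves only by the shell command python3 -m crank 'ROWS' [FORCE]. ROWS is a JSON object of lists of equal length, an entry for each row: "travel": the shift along the world's x, y, z in cm, a list of three; "turn": the turn, a rotation vector about the world's x, y, z in degrees, a list of three; "gripper": the closure, from 0 (fully open) to 1 (shut). A call has exactly 5 rows; each row is the pose to reach, as a shift and turn from the pose commanded when the call began; what a row does not reach only later rows make up. A row lasts 1/10 s, in which the tool goes at most 50 mm and 8.59 degrees, less where a joint would pass 70% of its speed; a pose out of reach is approached as far as the arm can. A call with a gripper value outside its range is refused whole. The fingers move at their own pace and stop on an object; FORCE is the grip in N (left out, the last holds). Time passes only in rows, so rows that repeat a pose let the fingers close, or fill a call up. It gives the time, the measured TCP pose, the force, the opening and the grip force at its end, in the units of the state.
- bot.observe(): the state, without advancing time (a new reading comes with each control period).
- bot.grab_frame(name): name is "scene" or "top" or "wrist"; returns a dict with "pixels" (384x512x3 uint8, red, green, blue), "fx", "fy", "cx", "cy" (pixels), "extrinsics" (4x4, takes a point from world to camera coordinates). Camera axes: x right, y down, z forward; pixel columns grow to the right and rows downward; lengths in m; the calibration is good to about 2 mm. The wrist camera is an equidistant fisheye: a pixel r from the principal point sees the ray r / f radians off the axis. A picture is of the moment at which its call begins. There is no depth.
- bot.job_done(): hands the job in; it is judged then, once.
The state is a dict: "clock": time; "qpos": joint angles; "qd": joint speeds; "joint_efforts": joint torques, N m; "position": TCP position; "tool_rot": TCP orientation; "force": force on the tool from outside, world axes, zero at the start; "moment": the same for the moment, N m; "grip_width": finger opening in m; "finger_force": force on a finger pad.
Only numpy, scipy, OpenCV 4.12 (cv2) and the standard library are available. Lean on these libraries where they do the work, as an engineer would, in place of code of your own. Each camera call takes 0.05 s, during which the arm holds its last target. There are 200 camera calls.

TASK

Pick up the black guard cover by its top rib, set it squarely over the flange of the shock absorber standing on the bench, and press it slowly straight down until both steel clip arms have snapped under the flange and the cover lies flush. The shock's head sinks under your hand, so go by feel and keep the push below 24 N; then let go. Leave the other things on the bench where they are.

Things in the scene. Friction and masses are not known exactly. Their poses are not given: they have to be found in the camera images.
- cover: Loose black plastic guard cover, 0.1 kg, standing on its skirts. Origin: centre of its underside (skirt feet), z up. 68 mm over the clip arms along x, 56 mm along y, 60 mm high. Flat top plate from z = 26 to 30 mm, grip rib above it. Skirts at +y and -y hang from the plate to z = 0, inner faces 48.4 mm apart, flared at the foot. Fits the flange either way round (0 or 180 degrees).
- cover_rib (a point): Centre of the cover's grip rib, 45 mm above the cover's origin. The rib is 44 mm along the cover's x, 14 mm along its y, from z = 30 to 60 mm in the cover's frame: grip it from above, fingers closing along y, tips just over the plate.
- head: Aluminium head of the shock: flange 60 mm along its x, 46 mm along y, 2 mm thick, over a neck 46 x 34 mm; spring cup 58 mm across from 34 mm below the top. Origin: centre of the flange's top face, z up, 150 mm above the bench unloaded. Sprung and damped (250 N s/m): stays put until pressed with 1 to 11 N (hidden preload), then sinks 1 mm per 0.7 N, 26 mm at most; rises again when let go.
- flange_top (a point): The same point as the head's origin, moving with it. Seated, the cover's plate lies on the flange: the cover's origin is 26 mm below this point, axes parallel. Not yet snapped, the cover stops 21 mm or less below it. The clips snap over at about 10 to 15 N of slow straight push (hidden friction), then the force drops; the contact force between cover and head must stay below 24 N.
- stand: Steel foot plate 100 x 100 x 12 mm fixed to the bench, with the shock absorber (yellow coil spring) upright on it; the head shares its axis and yaw. Origin: centre of the plate's underside on the bench.
- clip_front (a joint): Sprung hinge of the steel clip arm (20 mm wide) at the cover's -x end. 0 rad: upright (at rest, or snapped in); grows as it spreads, about 0.16 as the catch rides over the flange edge. In the cover's frame the catch reaches in to 27 mm from the centre, its face at z = 22 mm; a sloped lead-in below it runs out to 33 mm at z = 13.6 mm.
- clip_back (a joint): The same for the clip arm at the cover's +x end.
- wrench: Steel open wrench, 170 mm long, lying on the bench; not to be disturbed. Origin at the centre of its underside.
- oil_can: White plastic bottle, 52 mm across, 130 mm high, standing on the bench; not to be disturbed. Origin at the centre of its underside.
- spare_spring: Steel coil spring, 52 mm across, 90 mm high, standing on the bench; not to be disturbed. Origin at the centre of its underside.
- grease_jar: Small white jar with a steel lid, 44 mm across, 45 mm high, standing on the bench nearer to the robot; not to be disturbed. Origin at the centre of its underside.
Not all that is in view belongs to the job. Leave any purple look-alike of the cover alone.

How it is judged:
By the outcome, as a careful person would: the job done as asked, in the order asked, and still so for the second after the job is handed in, with the robot touching nothing.
It also fails if it takes over 54 s, if anything falls off the work surface, if the arm or the gripper's body presses on something with over 40 N, if the wrist force passes 120 N, or if a joint passes its speed limit or range.

## Working session

There is one attempt and no reset: what is moved stays moved. The work goes in short steps, Python scripts to look and compute and a shell command to move; the robot and the scene stay as the last step left them, time stands still between calls to the robot, and variables do not carry over. Pictures are saved under pics/ and viewed, at most 10 in all, crops included, and the job is handed in when it is done.

```bash
mkdir -p pics; ls; cat > h.py <<'E'
import numpy as np, cv2, pickle
from workcell import bot
def snap(n,f):
    d=bot.grab_frame(n); pickle.dump(d,open(f'pics/{f}.pkl','wb'))
    cv2.imwrite(f'pics/{f}.png',np.ascontiguousarray(d['pixels'][:,:,::-1])); return d
def load(f): return pickle.load(open(f'pics/{f}.pkl','rb'))
def ray(d,u,v,fish=False):
    E=np.array(d['extrinsics']); R,t=E[:3,:3],E[:3,3]
    x,y=(u-d['cx'])/d['fx'],(v-d['cy'])/d['fy']
    if fish:
        r=np.hypot(x,y); k=np.sin(r)/r if r>1e-9 else 1; c=np.array([x*k,y*k,np.cos(r)])
    else: c=np.array([x,y,1.])
    return -R.T@t, R.T@c
def at(d,u,v,z,fish=False):
    o,r=ray(d,u,v,fish); return o+r*(z-o[2])/r[2]
def proj(d,p):
    E=np.array(d['extrinsics']); c=E[:3,:3]@np.array(p)+E[:3,3]
    return d['fx']*c[0]/c[2]+d['cx'], d['fy']*c[1]/c[2]+d['cy']
E
python3 - <<'E'
from h import *
a=snap('scene','s0');b=snap('top','t0');
for d in(a,b):
  E=np.array(d['extrinsics']);print(d['fx'],-E[:3,:3].T@E[:3,3],E[2,:3])
print(bot.observe())
cv2.imwrite('pics/t0b.png',cv2.resize(cv2.imread('pics/t0.png'),(800,600),interpolation=cv2.INTER_CUBIC))
E
```

```text
pics
443.57965713117153 [1.22863971 0.4476232  0.65267249] [-0.66995293 -0.48207872 -0.56459116]
378.37174925048714 [0.47159419 0.01657938 0.91195387] [ 0.13690078 -0.0301334  -0.99012633]
{'clock': 0.1, 'qpos': array([-1.36621951,  0.52196057, -0.03631477,  1.59992571,  0.02119425,
        1.02110687, -0.11282564]), 'qd': array([-0.00086474, -0.00133822, -0.00144709, -0.00278177, -0.00179944,
       -0.00162806, -0.00084096]), 'joint_efforts': array([ 3.21027677e-03, -9.28484344e+01,  1.98386349e+00, -3.70526791e+01,
        1.81309978e-02,  5.45664865e-03,  6.13141538e-05]), 'position': array([0.16954058, 0.60126079, 0.23078864]), 'tool_rot': array([-3.14057946e+00,  7.21210038e-05,  2.86676481e+00]), 'force': array([ 1.26479741,  0.27273547, -0.28325334]), 'moment': array([ 0.0148751 ,  0.0595309 , -0.02052041]), 'finger_force': 0.0, 'grip_width': 0.08522851241845046}
```

View pics/t0b.png

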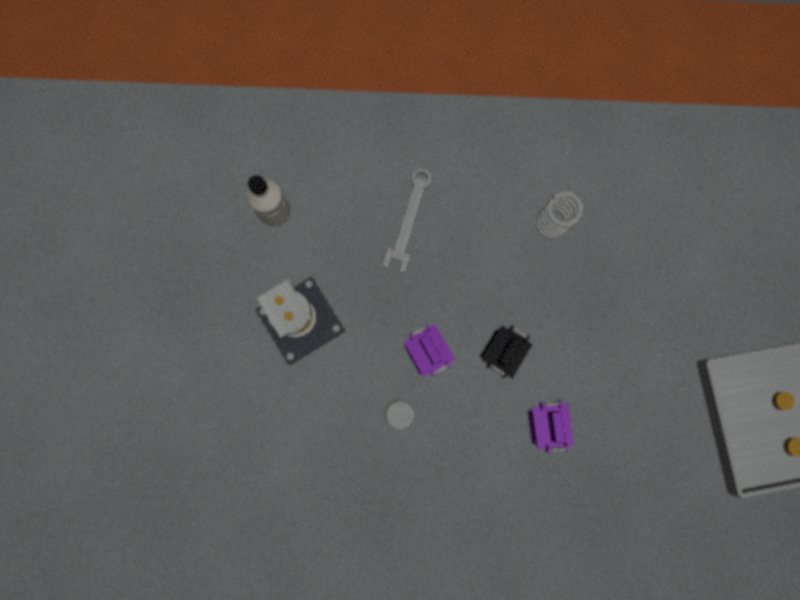

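View pics/s0.png

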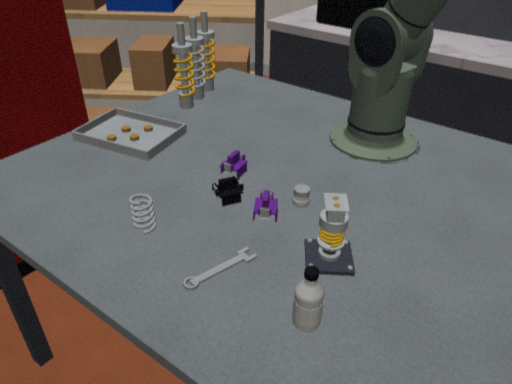

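The top view (800x600) shows the stand at about (300,320), the flange at (287,308) and the black cover at (507,352). The purple look-alikes are at (430,350) and (552,427), and the jar at (400,415). I'll enlarge the cover and the stand.

```bash
python3 - <<'E'
from h import *
i=cv2.imread('pics/t0.png')
def crop(x,y,w=50,h=75,s=8): return cv2.resize(i[y:y+h,x:x+w],None,fx=s,fy=s,interpolation=cv2.INTER_CUBIC)
A=crop(157,170,66,66,6);B=crop(300,195,50,50,8)
B=np.clip(B.astype(float)*2.2,0,255).astype(np.uint8)
o=np.zeros((400,800,3),np.uint8);o[:396,:396]=A;o[:400,400:]=B
cv2.imwrite('pics/c0.png',o)
E
```

```text
(no output)
```

View pics/c0.png

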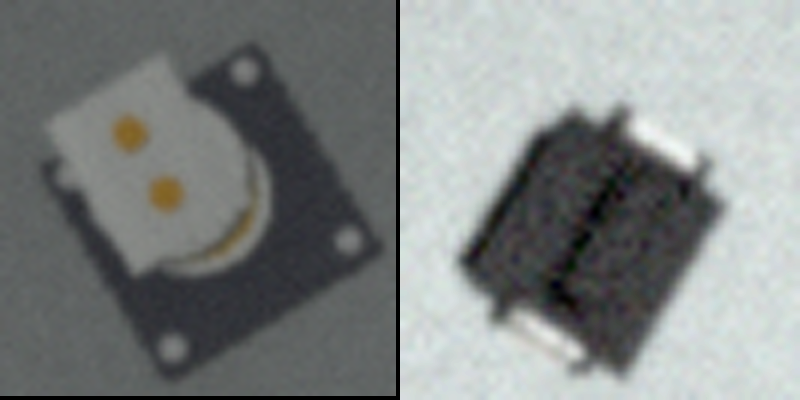

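The crop shows the flange corners at (167,52), (45,125) and (135,275), with the dots at (130,134) and (166,194). The cover's steel clips are at (662,143) and (546,335), and its plate corners at (725,205), (625,375) and (462,265).

```bash
python3 - <<'E'
from h import *
d=load('t0')
f=lambda x,y,z:at(d,157+(x+.5)/6-.5,170+(y+.5)/6-.5,z)
g=lambda x,y,z:at(d,300+(x-400+.5)/8-.5,195+(y+.5)/8-.5,z)
A,B,C=f(167,52,.15),f(45,125,.15),f(135,275,.15)
print('head',(A+C)/2,np.linalg.norm(A-B),np.linalg.norm(B-C),np.degrees(np.arctan2(*(B-C)[1::-1])))
p,q=f(130,134,.15),f(166,194,.15);print('dots',(p+q)/2,np.degrees(np.arctan2(*(p-q)[1::-1])))
S=[f(*c,.012) for c in((255,42),(383,247),(172,380),(44,168))]
print('stand',np.mean(S,0),[np.linalg.norm(S[i]-S[i-1]) for i in range(4)],np.degrees(np.arctan2(*(S[0]-S[1])[1::-1])))
for z in(.015,.03):
  p,q=g(662,143,z),g(546,335,z);print('cov clips',z,(p+q)/2,np.linalg.norm(p-q),np.degrees(np.arctan2(*(p-q)[1::-1])))
P=[g(*c,.03) for c in((725,205),(625,375),(462,265))]
print('plate',(P[0]+P[2])/2,P, np.degrees(np.arctan2(*(P[0]-P[1])[1::-1])))
print(bot.observe()['clock'])
E
```

```text
head [0.56950829 0.15417133 0.15      ] 0.04738133296213544 0.05957014204597891 33.37638598009578
dots [0.56906265 0.15519794 0.15      ] 33.21022666197268
stand [0.56970564 0.15347334 0.012     ] [np.float64(0.09682581020833611), np.float64(0.09755698949005939), np.float64(0.09723376231748503), np.float64(0.09888236246577588)] 33.82278939390568
cov clips 0.015 [ 0.52998744 -0.16406473  0.015     ] 0.06762004312727384 -30.887455606210224
cov clips 0.03 [ 0.52901091 -0.16104377  0.03      ] 0.06648921502204369 -30.887455606210203
plate [ 0.52998706 -0.15797398  0.03      ] [array([ 0.53976651, -0.19669941,  0.03      ]), array([ 0.4894682 , -0.16713675,  0.03      ]), array([ 0.52020762, -0.11924856,  0.03      ])] -30.44474106923309
0.1
```

```bash
python3 -m crank '{"travel":[[3.2,-3.8,0],[6.4,-7.6,0],[9.6,-11.4,0],[12.8,-15.2,0],[16,-19,0]],"turn":[[0,0,-3],[0,0,-6],[0,0,-9],[0,0,-12],[0,0,-15]],"gripper":[0,0,0,0,0]}' 40
python3 -m crank '{"travel":[[2,-4.5,0],[4,-9,0],[6,-13.5,0],[8,-18,0],[10,-22.5,0]],"turn":[[0,0,0],[0,0,0],[0,0,0],[0,0,0],[0,0,0]],"gripper":[0,0,0,0,0]}'
python3 -m crank '{"travel":[[1.6,-4.6,0],[3.2,-9.2,0],[4.8,-13.8,0],[6.4,-18.4,0],[8,-23,0]],"turn":[[0,0,0],[0,0,0],[0,0,0],[0,0,0],[0,0,0]],"gripper":[0,0,0,0,0]}'
```

```text
clock: 0.6
position: [0.3305, 0.4097, 0.2312]
tool_rot: [-3.141, -0.0, 2.603]
force: [0.7, 0.8, 0.2]
grip_width: 0.0853
finger_force: 0.0
clock: 1.1
position: [0.4299, 0.1846, 0.2313]
tool_rot: [3.142, -0.0, 2.605]
force: [1.0, 0.4, -0.2]
grip_width: 0.0855
finger_force: 0.0
clock: 1.6
position: [0.5098, -0.0454, 0.2313]
tool_rot: [3.142, -0.0, 2.605]
force: [1.5, 1.5, -1.2]
grip_width: 0.0854
finger_force: 0.0
```

```bash
python3 -m crank '{"travel":[[0.4,-3.6,-1],[0.9,-7.2,-2],[1.4,-9.5,-3],[2,-11.7,-4],[2,-11.7,-4]],"turn":[[0,0,0],[0,0,0],[0,0,0],[0,0,0],[0,0,0]],"gripper":[0,0,0,0,0]}'
python3 - <<'E'
from h import *
d=snap('wrist','w1');i=cv2.imread('pics/w1.png')
print(d['fx'],d['cx'],d['cy'])
cv2.imwrite('pics/w1b.png',cv2.resize(np.clip(i.astype(float)*1.6,0,255).astype(np.uint8),(800,600),interpolation=cv2.INTER_CUBIC))
E
```

```text
clock: 2.1
position: [0.529, -0.1633, 0.1899]
tool_rot: [-3.14, -0.001, 2.601]
force: [-1.0, -0.4, 0.8]
grip_width: 0.0857
finger_force: 0.0
297.3186396354542 257.38543956081827 189.77068170693923
```

View pics/w1b.png

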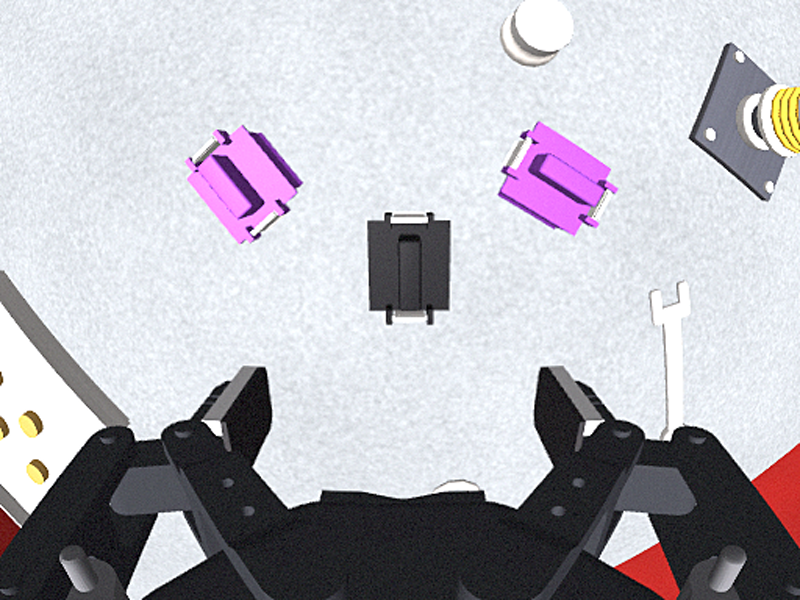

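The wrist view shows the cover nearly square to the gripper. The plate corners are at (368,221), (450,221), (450,310) and (368,310), and the rib spans columns 399 to 421.

```bash
python3 - <<'E'
from h import *
d=load('w1')
f=lambda x,y,z:at(d,(x+.5)/1.5625-.5,(y+.5)/1.5625-.5,z,True)
P=[f(*c,.03) for c in((368,221),(450,221),(450,310),(368,310))]
print(np.mean(P,0),[np.linalg.norm(P[i]-P[i-1]) for i in range(4)])
for a,b in((3,0),(2,1)): print(np.degrees(np.arctan2(*(P[a]-P[b])[1::-1])))
R=[f(*c,.06) for c in((399.5,236),(419.5,236),(421,311),(400,311))]
print('rib',np.mean(R,0),[np.linalg.norm(R[i]-R[i-1]) for i in range(4)])
print(bot.observe()['position'],bot.observe()['tool_rot'])
E
```

```text
[ 0.52624346 -0.15658688  0.03      ] [np.float64(0.060528026219277026), np.float64(0.05342269819177731), np.float64(0.06060910112019933), np.float64(0.05581980079163045)]
-31.864969505153578
-29.597400748500203
rib [ 0.52515592 -0.15567533  0.06      ] [np.float64(0.046132098384665574), np.float64(0.011771273820035982), np.float64(0.04616569349457318), np.float64(0.012850632405210647)]
[ 0.52908883 -0.16162295  0.19044223] [-3.14054888e+00 -1.27911366e-03  2.60284206e+00]
```

```bash
python3 -m crank '{"travel":[[0,0.3,-3],[0,0.5,-6],[0,0.5,-9],[0,0.5,-12],[0,0.5,-13.5]],"turn":[[0,0,0],[0,0,0],[0,0,0],[0,0,0],[0,0,0]],"gripper":[0,0,0,0,0]}'
python3 -m crank '{"travel":[[0,0,-0.5],[0,0,-1],[0,0,-1.5],[0,0,-2],[0,0,-2]],"turn":[[0,0,0],[0,0,0],[0,0,0],[0,0,0],[0,0,0]],"gripper":[0,0,0,0,0]}'
python3 -c "
from h import *
snap('wrist','w2');i=cv2.imread('pics/w2.png')
cv2.imwrite('pics/w2b.png',cv2.resize(np.clip(i.astype(float)*1.6,0,255).astype(np.uint8)[100:340,130:390],(780,720)[0:1]+(600,),interpolation=cv2.INTER_CUBIC))"
```

```text
clock: 2.65
position: [0.5288, -0.1542, 0.0545]
tool_rot: [-3.141, -0.002, 2.606]
force: [-0.0, -0.2, -0.6]
grip_width: 0.0853
finger_force: 0.0
clock: 3.15
position: [0.5296, -0.1554, 0.0362]
tool_rot: [3.142, 0.0, 2.605]
force: [-0.7, 0.2, 0.2]
grip_width: 0.0852
finger_force: 0.0
```

View pics/w2b.png

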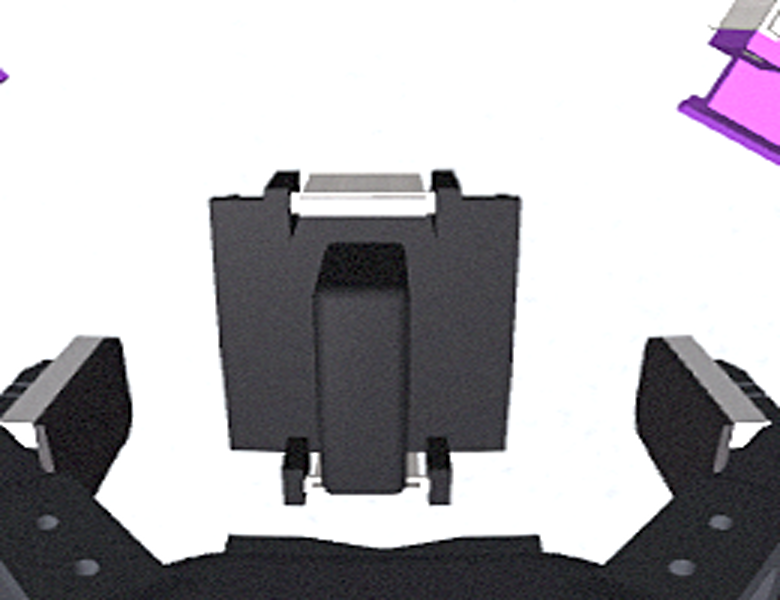

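```bash
python3 - <<'E'
from h import *
d=load('w2')
f=lambda x,y,z:at(d,130+(x+.5)/3-.5,100+(y+.5)/2.5-.5,z,True)
P=[f(*c,.03) for c in((210,198),(521,198),(505,450),(230,450))]
p=bot.observe()['position'];a=np.radians(-30.8);M=np.array([[np.cos(a),np.sin(a)],[-np.sin(a),np.cos(a)]])
print(np.mean(P,0),[np.linalg.norm(P[i]-P[i-1]) for i in range(4)],M@(np.mean(P,0)-p)[:2])
for a,b in((3,0),(2,1)): print(np.degrees(np.arctan2(*(P[a]-P[b])[1::-1])))
R=[f(*c,.06) for c in((316,287),(408,287),(406,490),(318,490))]
print('rib',np.mean(R,0),[np.linalg.norm(R[i]-R[i-1]) for i in range(4)],M@(np.mean(R,0)-p)[:2])
o,_=ray(d,1,1,True);print('cam',M@(o-p)[:2],o[2]-p[2], p)
E=np.array(d['extrinsics']);R=E[:3,:3];print(M@R[2,:2],R[2,2])
E
```

```text
[ 0.5257621  -0.15634007  0.03      ] [np.float64(0.06082884429201332), np.float64(0.05349942335530536), np.float64(0.060566373465673846), np.float64(0.05390525764231232)] [-0.00291589 -0.0027396 ]
-30.9309325573938
-30.548442521272516
rib [ 0.52478336 -0.15583257  0.06      ] [np.float64(0.041919631196227616), np.float64(0.012949464471246678), np.float64(0.041827922917947694), np.float64(0.014067321452290607)] [-0.00401645 -0.00280484]
cam [-0.06851779  0.00031689] 0.14126337025648034 [ 0.52966953 -0.15547992  0.03644129]
[2.67890349e-01 1.30639482e-04] -0.9634493985925158
```

The gripper is offset from the cover by (-3.3, -2.8) mm in the cover's frame. I'll correct that, go down slightly and close.

```bash
python3 -m crank '{"travel":[[-0.2,0,0],[-0.43,-0.07,0],[-0.43,-0.07,-0.2],[-0.43,-0.07,-0.2],[-0.43,-0.07,-0.2]],"turn":[[0,0,0],[0,0,0],[0,0,0],[0,0,0],[0,0,0]],"gripper":[0,0,0,0.3,0.5]}' 60
python3 -m crank '{"travel":[[0,0,0],[0,0,0],[0,0,0],[0,0,0],[0,0,0]],"turn":[[0,0,0],[0,0,0],[0,0,0],[0,0,0],[0,0,0]],"gripper":[0.6,0.8,1,1,1]}' 60
python3 -m crank '{"travel":[[0,0,0],[0,0,0],[0,0,0],[0,0,0],[0,0,0]],"turn":[[0,0,0],[0,0,0],[0,0,0],[0,0,0],[0,0,0]],"gripper":[1,1,1,1,1]}' 60
```

```text
clock: 3.7
position: [0.5253, -0.1561, 0.0342]
tool_rot: [-3.142, -0.0, 2.605]
force: [-0.5, 0.0, -0.6]
grip_width: 0.0591
finger_force: 0.0
clock: 4.2
position: [0.5254, -0.1561, 0.0344]
tool_rot: [3.141, 0.0, 2.605]
force: [-0.2, 0.5, 4.1]
grip_width: 0.0131
finger_force: 59.7
clock: 4.7
position: [0.5254, -0.1561, 0.0344]
tool_rot: [3.142, 0.0, 2.605]
force: [0.3, 0.4, 5.6]
grip_width: 0.0127
finger_force: 59.9
```

```bash
python3 -m crank '{"travel":[[0,0,3],[0,0,7],[0,0,11],[0,0,15],[0,0,18.6]],"turn":[[0,0,0],[0,0,0],[0,0,0],[0,0,0],[0,0,0]],"gripper":[1,1,1,1,1]}'
python3 -m crank '{"travel":[[-0.8,2.3,0],[-1.6,4.6,0],[-2.4,6.9,0],[-3.2,9.2,0],[-4,11.5,0]],"turn":[[0,0,6],[0,0,12],[0,0,18],[0,0,24],[0,0,32]],"gripper":[1,1,1,1,1]}'
python3 -m crank '{"travel":[[-0.7,2.4,0],[-1.4,4.8,0],[-2.1,7.2,0],[-2.8,9.6,0],[-3.3,11.8,0]],"turn":[[0,0,8],[0,0,16],[0,0,24],[0,0,32],[0,0,32]],"gripper":[1,1,1,1,1]}'
python3 -m crank '{"travel":[[0,0,0],[0,0,0],[0,0,0],[0,0,0],[0,0,0]],"turn":[[0,0,0],[0,0,0],[0,0,0],[0,0,0],[0,0,0]],"gripper":[1,1,1,1,1]}'
python3 -c "
from h import *
snap('top','t3')
snap('wrist','w3');i=cv2.imread('pics/w3.png')
cv2.imwrite('pics/w3b.png',cv2.resize(np.clip(i.astype(float)*1.3,0,255).astype(np.uint8)[50:290,125:393],(804//3*3-4,600),interpolation=cv2.INTER_CUBIC)[:, :800])"
```

```text
clock: 5.2
position: [0.525, -0.1563, 0.2221]
tool_rot: [-3.142, 0.0, 2.605]
force: [1.1, 0.4, -1.2]
grip_width: 0.0128
finger_force: 59.2
clock: 5.7
position: [0.4847, -0.0403, 0.2201]
tool_rot: [-3.141, -0.0, -3.115]
force: [0.8, 0.7, 0.0]
grip_width: 0.0127
finger_force: 59.2
clock: 6.2
position: [0.4516, 0.0777, 0.2201]
tool_rot: [3.141, -0.0, -2.556]
force: [-0.1, -0.2, -0.9]
grip_width: 0.0131
finger_force: 59.2
clock: 6.7
position: [0.4524, 0.0763, 0.2202]
tool_rot: [-3.142, -0.0, -2.562]
force: [-1.0, -0.3, -2.3]
grip_width: 0.013
finger_force: 59.2
```

View pics/w3b.png

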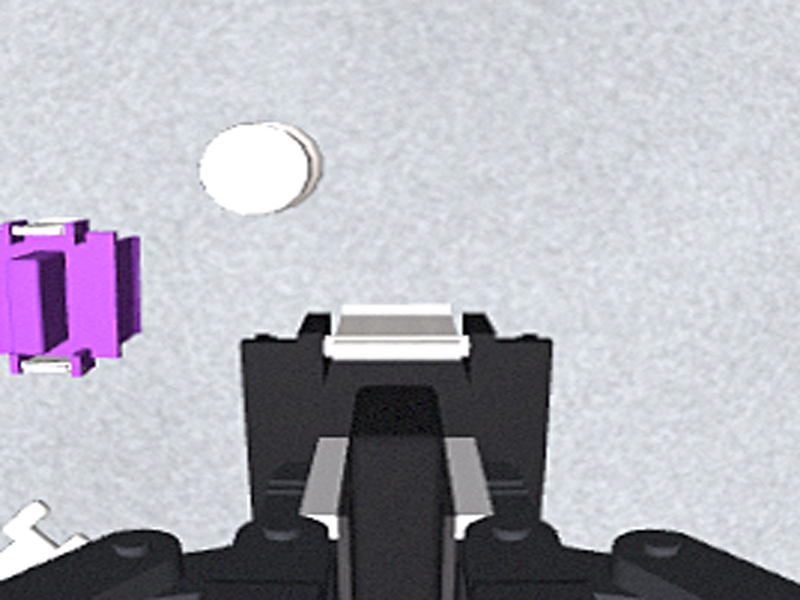

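The wrist camera looks toward the tool's -x side, so I'll pass to the far side of the head to see it.

```bash
python3 -m crank '{"travel":[[4,2.7,0],[8,5.3,0],[12,8,0],[16,10.6,0],[20,13.3,0]],"turn":[[0,0,0],[0,0,0],[0,0,0],[0,0,0],[0,0,0]],"gripper":[1,1,1,1,1]}'
python3 -m crank '{"travel":[[0,0,0],[0,0,0],[0,0,0],[0,0,0],[0,0,0]],"turn":[[0,0,0],[0,0,0],[0,0,0],[0,0,0],[0,0,0]],"gripper":[1,1,1,1,1]}'
python3 -c "
from h import *
snap('wrist','w4');i=cv2.imread('pics/w4.png')
cv2.imwrite('pics/w4b.png',cv2.resize(np.clip(i.astype(float)*1.1,0,255).astype(np.uint8)[50:290,120:400],(784,600),interpolation=cv2.INTER_CUBIC))
print(bot.observe()['position'],bot.observe()['tool_rot'])"
```

```text
clock: 7.3
position: [0.6538, 0.2106, 0.2201]
tool_rot: [-3.141, -0.0, -2.562]
force: [0.9, -0.5, -1.8]
grip_width: 0.0129
finger_force: 59.2
clock: 7.8
position: [0.6521, 0.2093, 0.2209]
tool_rot: [-3.141, 0.0, -2.562]
force: [0.2, -0.2, 0.0]
grip_width: 0.0127
finger_force: 59.2
[0.65214298 0.20942084 0.22087854] [-3.14138481e+00  5.53286500e-04 -2.56164091e+00]
```

View pics/w4b.png

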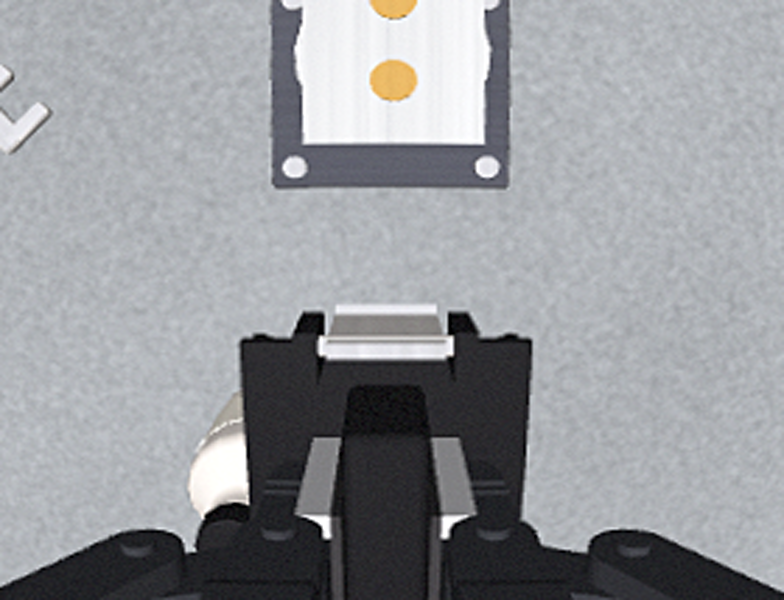

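The wrist view shows the head square to the cover. The flange's near corners are at (302,144) and (486,144), with a dot at (393,80). The cover's plate front corners are at (241,340) and (531,340).

```bash
python3 - <<'E'
from h import *
d=load('w4');I=d['pixels'].astype(int)
m=((I[...,0]-I[...,2]>60)&(I[...,0]>120)).astype(np.uint8)
n,_,st,ce=cv2.connectedComponentsWithStats(m)
D=[ce[k] for k in range(1,n) if st[k,4]>40];print(D,[st[k,4] for k in range(1,n)])
g=I.mean(2)
for r in (60,70,80,90,100): print(r,[c for c in range(200,320) if (g[r,c]>150)!=(g[r,c-1]>150)])
print('col',[ (c,[r for r in range(1,140) if (g[r,c]>150)!=(g[r-1,c]>150)]) for c in (245,276)])
s=bot.observe();p=s['position'];yaw=s['tool_rot'][2]+np.pi   # tool yaw -> cover x dir
print('x dir',np.degrees(yaw))
a=yaw;M=np.array([[np.cos(a),np.sin(a)],[-np.sin(a),np.cos(a)]])
z=.0
f=lambda x,y,z:at(d,120+(x+.5)/2.8-.5,50+(y+.5)/2.5-.5,z,True)
rel=lambda q:(M@(q-p)[:2]*1000).round(2)
Q=[at(d,*c,.15,True) for c in D]
print('dots',[rel(q) for q in Q],'world mid',np.mean(Q,0))
print('flange near',[rel(f(x,144,.15)) for x in(302,486)])
zp=p[2]-.0344+.03
print('plate -x corners',[rel(f(x,340,zp)) for x in(241,531)], 'clip ends',[rel(f(x,347,zp)) for x in(319,453)])
for nme,P in (('w2',None),):
  pass
E
```

```text
[array([259.99061033,  48.78403756]), array([259.99537037,  81.63888889]), array([ 54.09392265, 248.03867403]), array([ 29.52993865, 310.56233129]), array([483.78234399, 351.44596651])] [np.int32(213), np.int32(216), np.int32(181), np.int32(8150), np.int32(11), np.int32(657), np.int32(1), np.int32(5), np.int32(2), np.int32(22), np.int32(1), np.int32(1), np.int32(3), np.int32(1), np.int32(1), np.int32(1), np.int32(1), np.int32(3), np.int32(1), np.int32(1), np.int32(1), np.int32(1), np.int32(1), np.int32(1)]
60 [217, 227, 293, 303]
70 [217, 225, 295, 302]
80 [216, 226, 294, 303]
90 [217, 228, 293, 303]
100 [216, 228, 293, 302]
col [(245, [108, 125]), (276, [108, 126])]
x dir 33.22878749725363
dots [array([-111.65,    2.41]), array([-87.64,   2.42]), array([  49.4 , -194.94]), array([ 140.62, -270.77]), array([222.05, 312.47])] world mid [0.70400815 0.2079148  0.15      ]
flange near [array([-69.44, -20.52]), array([-69.54,  26.01])]
plate -x corners [array([-29.54, -25.84]), array([-29.57,  27.26])] clip ends [array([-28.05, -11.49]), array([-28.07,  12.91])]
```

Relative to the tool, the head lies at (-99.6, 2.5) mm and the cover's centre at (0.8, 0.7) mm, with the yaw parallel. The shift to make is world (-8.5, -5.35) cm.

```bash
python3 -m crank '{"travel":[[-2,-1.3,0],[-4,-2.6,0],[-6,-3.8,0],[-8,-5,0],[-8.5,-5.35,0]],"turn":[[0,0,0],[0,0,0],[0,0,0],[0,0,0],[0,0,0]],"gripper":[1,1,1,1,1]}'
python3 -m crank '{"travel":[[0,0,0],[0,0,-0.5],[0,0,-1.2],[0,0,-2],[0,0,-2.6]],"turn":[[0,0,0],[0,0,0],[0,0,0],[0,0,0],[0,0,0]],"gripper":[1,1,1,1,1]}'
python3 -c "
from h import *
snap('scene','s5');i=cv2.imread('pics/s5.png')
cv2.imwrite('pics/s5b.png',cv2.resize(i[120:300,250:430],(600,600),interpolation=cv2.INTER_CUBIC))
print(bot.observe())"
```

```text
clock: 8.35
position: [0.5658, 0.1549, 0.2209]
tool_rot: [-3.141, -0.0, -2.562]
force: [1.1, -0.1, -0.9]
grip_width: 0.0125
finger_force: 59.2
clock: 8.85
position: [0.5672, 0.1565, 0.1929]
tool_rot: [3.141, -0.001, -2.561]
force: [0.1, -0.5, -2.1]
grip_width: 0.013
finger_force: 59.2
{'clock': 8.9, 'qpos': array([-0.34056399,  0.50740826, -0.04126704,  1.73744132,  0.02552255,
        0.89930229,  1.75882689]), 'qd': array([ 0.00077018, -0.00979456,  0.00171173, -0.00740604, -0.00149021,
        0.02792708,  0.00197234]), 'joint_efforts': array([ 1.29225799e-01, -9.43444633e+01,  2.01808557e+00, -3.70981693e+01,
        6.49248730e-03,  2.65698424e-01,  1.51578669e-02]), 'position': array([0.56684609, 0.15631085, 0.19224593]), 'tool_rot': array([ 3.14111392e+00, -1.98262901e-03, -2.56100318e+00]), 'force': array([-0.70909477, -0.21677117, -2.46394964]), 'moment': array([ 0.0040689 ,  0.04194915, -0.02621442]), 'finger_force': 59.158902168273926, 'grip_width': 0.01308797741812316}
```

View pics/s5b.png

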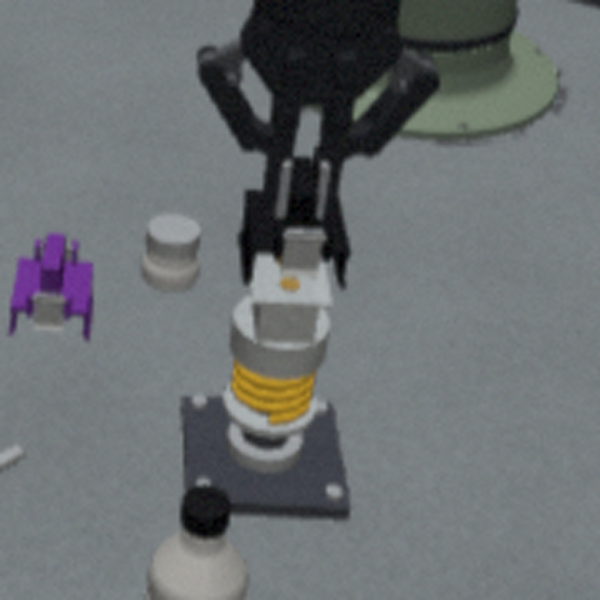

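The scene view shows the cover squarely above the flange, with the skirts at columns 243 to 348 and the flange at 250 to 332. Next comes the slow descent.

```bash
python3 -m crank '{"travel":[[0,0,-0.3],[0,0,-0.6],[0,0,-0.8],[0,0,-1],[0,0,-1.2]],"turn":[[0,0,0],[0,0,0],[0,0,0],[0,0,0],[0,0,0]],"gripper":[1,1,1,1,1]}'
python3 -m crank '{"travel":[[0,0,-0.1],[0,0,-0.2],[0,0,-0.3],[0,0,-0.4],[0,0,-0.5]],"turn":[[0,0,0],[0,0,0],[0,0,0],[0,0,0],[0,0,0]],"gripper":[1,1,1,1,1]}'
```

```text
clock: 9.4
position: [0.5674, 0.1563, 0.1823]
tool_rot: [-3.142, 0.0, -2.561]
force: [-0.5, 0.0, 0.4]
grip_width: 0.0126
finger_force: 59.2
clock: 9.9
position: [0.5673, 0.1563, 0.1772]
tool_rot: [-3.142, 0.0, -2.561]
force: [0.1, -0.1, -0.7]
grip_width: 0.013
finger_force: 59.2
```

```bash
for k in 1 2; do python3 -m crank '{"travel":[[0,0,-0.1],[0,0,-0.2],[0,0,-0.3],[0,0,-0.4],[0,0,-0.5]],"turn":[[0,0,0],[0,0,0],[0,0,0],[0,0,0],[0,0,0]],"gripper":[1,1,1,1,1]}'; done
```

```text
clock: 10.4
position: [0.5673, 0.1563, 0.1722]
tool_rot: [-3.142, 0.0, -2.561]
force: [0.1, -0.9, -0.0]
grip_width: 0.013
finger_force: 59.2
clock: 10.9
position: [0.5673, 0.1563, 0.1673]
tool_rot: [-3.142, -0.0, -2.561]
force: [-0.7, -1.0, 1.7]
grip_width: 0.0126
finger_force: 59.3
```

```bash
python3 -m crank '{"travel":[[0,0,-0.05],[0,0,-0.1],[0,0,-0.15],[0,0,-0.2],[0,0,-0.25]],"turn":[[0,0,0],[0,0,0],[0,0,0],[0,0,0],[0,0,0]],"gripper":[1,1,1,1,1]}'
```

```text
clock: 11.4
position: [0.5673, 0.1563, 0.1649]
tool_rot: [-3.142, 0.0, -2.561]
force: [-1.8, -1.2, 4.6]
grip_width: 0.0127
finger_force: 59.8
```

Contact has begun. The lateral reaction of about 2 N along the head's -x says the cover is slightly too far toward +x, so I'll ease it 0.6 mm that way while pressing.

```bash
python3 -m crank '{"travel":[[-0.03,-0.02,0],[-0.05,-0.03,-0.03],[-0.05,-0.03,-0.06],[-0.05,-0.03,-0.1],[-0.05,-0.03,-0.15]],"turn":[[0,0,0],[0,0,0],[0,0,0],[0,0,0],[0,0,0]],"gripper":[1,1,1,1,1]}'
```

```text
clock: 11.9
position: [0.567, 0.1561, 0.1634]
tool_rot: [-3.141, 0.0, -2.561]
force: [-0.5, -1.0, 5.2]
grip_width: 0.0128
finger_force: 60.0
```

```bash
python3 -m crank '{"travel":[[0,0,-0.04],[0,0,-0.08],[0,0,-0.12],[0,0,-0.16],[0,0,-0.2]],"turn":[[0,0,0],[0,0,0],[0,0,0],[0,0,0],[0,0,0]],"gripper":[1,1,1,1,1]}'
```

```text
clock: 12.4
position: [0.567, 0.1561, 0.1615]
tool_rot: [-3.141, 0.001, -2.561]
force: [-1.3, -0.9, 5.6]
grip_width: 0.0134
finger_force: 60.1
```

```bash
python3 -m crank '{"travel":[[-0.03,-0.02,-0.05],[-0.03,-0.02,-0.1],[-0.03,-0.02,-0.15],[-0.03,-0.02,-0.2],[-0.03,-0.02,-0.25]],"turn":[[0,0,0],[0,0,0],[0,0,0],[0,0,0],[0,0,0]],"gripper":[1,1,1,1,1]}'
```

```text
clock: 12.9
position: [0.5669, 0.1561, 0.1592]
tool_rot: [-3.141, 0.001, -2.561]
force: [-1.0, -0.5, 8.7]
grip_width: 0.0132
finger_force: 60.3
```

```bash
python3 -m crank '{"travel":[[0,0,-0.05],[0,0,-0.1],[0,0,-0.15],[0,0,-0.2],[0,0,-0.25]],"turn":[[0,0,0],[0,0,0],[0,0,0],[0,0,0],[0,0,0]],"gripper":[1,1,1,1,1]}'
```

```text
clock: 13.4
position: [0.5669, 0.1561, 0.1568]
tool_rot: [-3.141, 0.001, -2.561]
force: [-1.0, -0.5, 10.2]
grip_width: 0.0131
finger_force: 60.6
```

```bash
python3 -m crank '{"travel":[[0,0,-0.05],[0,0,-0.1],[0,0,-0.15],[0,0,-0.2],[0,0,-0.25]],"turn":[[0,0,0],[0,0,0],[0,0,0],[0,0,0],[0,0,0]],"gripper":[1,1,1,1,1]}'
```

```text
clock: 13.9
position: [0.567, 0.1561, 0.1544]
tool_rot: [-3.141, 0.001, -2.561]
force: [-1.1, -1.0, 12.4]
grip_width: 0.0134
finger_force: 60.8
```

```bash
python3 -m crank '{"travel":[[0,0,-0.04],[0,0,-0.08],[0,0,-0.12],[0,0,-0.16],[0,0,-0.2]],"turn":[[0,0,0],[0,0,0],[0,0,0],[0,0,0],[0,0,0]],"gripper":[1,1,1,1,1]}'
```

```text
clock: 14.4
position: [0.5671, 0.1562, 0.1525]
tool_rot: [-3.141, 0.002, -2.561]
force: [-1.4, -0.3, 12.8]
grip_width: 0.0128
finger_force: 60.9
```

```bash
python3 -m crank '{"travel":[[0,0,-0.03],[0,0,-0.06],[0,0,-0.09],[0,0,-0.12],[0,0,-0.15]],"turn":[[0,0,0],[0,0,0],[0,0,0],[0,0,0],[0,0,0]],"gripper":[1,1,1,1,1]}'
```

```text
clock: 14.9
position: [0.5672, 0.1561, 0.151]
tool_rot: [-3.141, 0.002, -2.561]
force: [-1.1, -0.4, 13.7]
grip_width: 0.0128
finger_force: 61.0
```

```bash
python3 -m crank '{"travel":[[0,0,-0.04],[0,0,-0.08],[0,0,-0.12],[0,0,-0.16],[0,0,-0.2]],"turn":[[0,0,0],[0,0,0],[0,0,0],[0,0,0],[0,0,0]],"gripper":[1,1,1,1,1]}'
```

```text
clock: 15.4
position: [0.5668, 0.156, 0.1486]
tool_rot: [-3.142, 0.001, -2.561]
force: [-0.3, 0.2, -0.5]
grip_width: 0.0131
finger_force: 59.2
```

```bash
python3 -m crank '{"travel":[[0,0,-0.03],[0,0,-0.06],[0,0,-0.09],[0,0,-0.12],[0,0,-0.15]],"turn":[[0,0,0],[0,0,0],[0,0,0],[0,0,0],[0,0,0]],"gripper":[1,1,1,1,1]}'
```

```text
clock: 15.9
position: [0.5668, 0.156, 0.1473]
tool_rot: [-3.141, 0.001, -2.561]
force: [-2.9, -1.1, 11.8]
grip_width: 0.0132
finger_force: 61.0
```

The force dropped to about 0 and then came back to 11.8 N, which is what spring load on a seated cover should give. A little more push will make sure it is flush.

```bash
python3 -m crank '{"travel":[[0,0,-0.05],[0,0,-0.1],[0,0,-0.15],[0,0,-0.2],[0,0,-0.25]],"turn":[[0,0,0],[0,0,0],[0,0,0],[0,0,0],[0,0,0]],"gripper":[1,1,1,1,1]}'
python3 -m crank '{"travel":[[0,0,-0.03],[0,0,-0.06],[0,0,-0.1],[0,0,-0.1],[0,0,-0.1]],"turn":[[0,0,0],[0,0,0],[0,0,0],[0,0,0],[0,0,0]],"gripper":[1,1,1,1,1]}'
python3 -c "
from h import *
snap('scene','s6');i=cv2.imread('pics/s6.png')
a=cv2.resize(i[160:260,290:390],(600,600),interpolation=cv2.INTER_CUBIC);cv2.imwrite('pics/s6b.png',np.clip(a*1.8,0,255).astype(np.uint8))"
```

```text
clock: 16.4
position: [0.5668, 0.156, 0.1449]
tool_rot: [-3.141, 0.001, -2.561]
force: [-2.7, 0.2, 14.4]
grip_width: 0.013
finger_force: 61.2
clock: 16.9
position: [0.5668, 0.156, 0.1439]
tool_rot: [-3.141, 0.001, -2.561]
force: [-3.1, -1.0, 14.8]
grip_width: 0.013
finger_force: 61.2
```

View pics/s6b.png

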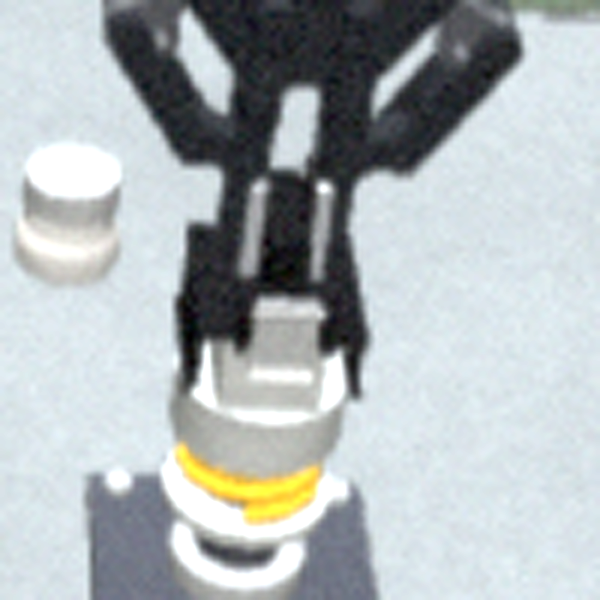

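The front clip sits over the flange and the cover is level. I'll ease up with the spring before letting go.

```bash
for k in 1 2; do python3 -m crank '{"travel":[[0,0,0.12],[0,0,0.24],[0,0,0.36],[0,0,0.48],[0,0,0.6]],"turn":[[0,0,0],[0,0,0],[0,0,0],[0,0,0],[0,0,0]],"gripper":[1,1,1,1,1]}'; done
python3 -m crank '{"travel":[[0,0,0.05],[0,0,0.1],[0,0,0.15],[0,0,0.2],[0,0,0.2]],"turn":[[0,0,0],[0,0,0],[0,0,0],[0,0,0],[0,0,0]],"gripper":[1,1,1,1,1]}'
```

```text
clock: 17.45
position: [0.5668, 0.156, 0.1496]
tool_rot: [-3.141, 0.001, -2.561]
force: [0.3, -0.0, 6.7]
grip_width: 0.0129
finger_force: 60.6
clock: 17.95
position: [0.5668, 0.156, 0.1554]
tool_rot: [-3.142, 0.001, -2.561]
force: [1.6, 1.5, 3.4]
grip_width: 0.0127
finger_force: 59.9
clock: 18.45
position: [0.5666, 0.1559, 0.1574]
tool_rot: [-3.142, 0.0, -2.561]
force: [2.5, 1.6, 5.5]
grip_width: 0.0129
finger_force: 59.9
```

```bash
python3 -m crank '{"travel":[[0,0,0.05],[0,0,0.1],[0,0,0.1],[0,0,0.1],[0,0,0.1]],"turn":[[0,0,0],[0,0,0],[0,0,0],[0,0,0],[0,0,0]],"gripper":[1,1,0.9,0.7,0.5]}'
python3 -m crank '{"travel":[[0,0,0],[0,0,0],[0,0,0],[0,0,1],[0,0,2]],"turn":[[0,0,0],[0,0,0],[0,0,0],[0,0,0],[0,0,0]],"gripper":[0.3,0.2,0.2,0.2,0.2]}'
python3 -m crank '{"travel":[[0,0,2],[0,0,5],[0,0,8],[0,0,11],[0,0,12]],"turn":[[0,0,0],[0,0,0],[0,0,0],[0,0,0],[0,0,0]],"gripper":[0.2,0.2,0.2,0.2,0.2]}'
python3 -m crank '{"travel":[[0,0,0],[0,0,0],[0,0,0],[0,0,0],[0,0,0]],"turn":[[0,0,0],[0,0,0],[0,0,0],[0,0,0],[0,0,0]],"gripper":[0.2,0.2,0.2,0.2,0.2]}'
python3 - <<'E'
from h import *
snap('scene','s7');i=cv2.imread('pics/s7.png')
a=cv2.resize(i[150:250,290:390],(400,400),interpolation=cv2.INTER_CUBIC);a=np.clip(a*1.8,0,255).astype(np.uint8)
snap('wrist','w7');j=cv2.imread('pics/w7.png')
b=cv2.resize(j[120:320,155:355],(400,400),interpolation=cv2.INTER_CUBIC);b=np.clip(b*1.5,0,255).astype(np.uint8)
cv2.imwrite('pics/e7.png',np.hstack([a,b]))
E
```

```text
clock: 18.95
position: [0.566, 0.1556, 0.1579]
tool_rot: [3.141, -0.001, -2.561]
force: [-0.4, -0.4, 1.2]
grip_width: 0.0388
finger_force: 0.0
clock: 19.45
position: [0.5665, 0.1558, 0.1791]
tool_rot: [3.142, -0.0, -2.561]
force: [0.1, 0.4, 1.0]
grip_width: 0.0683
finger_force: 0.0
clock: 19.95
position: [0.5674, 0.1561, 0.3024]
tool_rot: [-3.141, 0.005, -2.561]
force: [0.7, 0.6, -0.0]
grip_width: 0.0685
finger_force: 0.0
clock: 20.45
position: [0.5663, 0.1558, 0.2977]
tool_rot: [3.141, -0.001, -2.561]
force: [0.4, -0.2, -0.3]
grip_width: 0.068
finger_force: 0.0
```

View pics/e7.png

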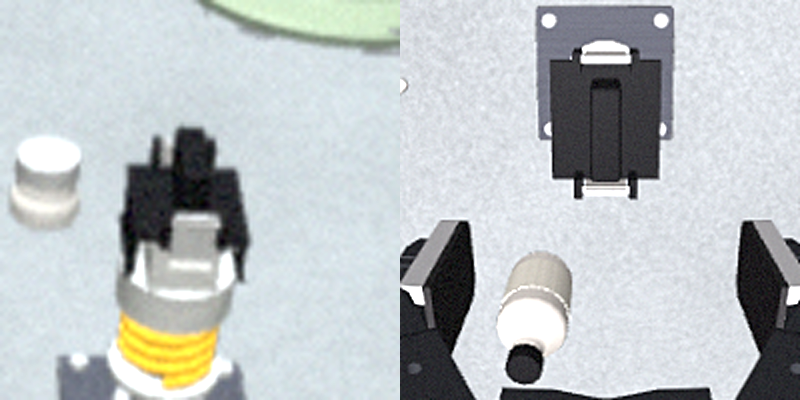

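The scene and wrist views show the cover level on the head with both clips upright and the gripper clear. The release height of 0.158 m matches the seated value.

```bash
python3 -c "
from workcell import bot
print(bot.job_done())"
```

```text
the job is handed in; nothing more can be done
None
```

The guard cover is snapped onto the shock's flange and released. The highest push I read was 14.8 N, and I handed the job in at about 20 s; no verdict came back.

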